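# Nest the camping saucepans on the scale and weigh the set

### The job

We are packing for a camping trip and want the weight of the saucepan set. First take the tea tin off the scale and stand it on the cork coaster; then nest all the saucepans that are out on the round load dish, each standing flat inside the next larger one, with the handles fanned so that no handle lies over another; then stand weights on the square plate until the needle rests at the middle mark. Leave the weights you do not need on the desk, and do not disturb the other things.

Things in the scene. Friction and masses are not known exactly. Their poses are not given: they have to be found in the camera images.
- pan_large: Largest steel saucepan of the set (two or three are out). 250 g (within 2 %), 140 mm across, 48 mm high, wall 3 mm, bottom 4 mm thick. A straight level black handle, 16 mm wide, 12 mm thick, runs from the rim along its own -x to 142 mm from the axis, underside 46 mm up. Origin: centre of the underside, z up.
- pan_large_handle (a point): Point in the middle of that pan's handle (width and thickness), 100 mm from the pan's axis: a good place to grip. A pan inside a larger one stands on its floor, 4 mm higher.
- pan_medium: Middle-sized steel saucepan of the set (two or three are out). 200 g (within 2 %), 116 mm across, 48 mm high, wall 3 mm, bottom 4 mm thick. A straight level black handle, 16 mm wide, 12 mm thick, runs from the rim along its own -x to 130 mm from the axis, underside 46 mm up. Origin: centre of the underside, z up.
- pan_medium_handle (a point): Point in the middle of that pan's handle (width and thickness), 100 mm from the pan's axis: a good place to grip. Nested, a handle passes 2 mm above the larger rims.
- pan_small: Smallest steel saucepan of the set (two or three are out). 150 g (within 2 %), 92 mm across, 48 mm high, wall 3 mm, bottom 4 mm thick. A straight level black handle, 16 mm wide, 12 mm thick, runs from the rim along its own -x to 118 mm from the axis, underside 46 mm up. Origin: centre of the underside, z up.
- pan_small_handle (a point): Point in the middle of that pan's handle (width and thickness), 100 mm from the pan's axis: a good place to grip. A handle lying over another handle keeps its pan from going down flat.
- scale: White two-platform scale fixed to the desk: base 100 by 360 mm, 30 mm high, with a plinth 140 mm wide and 50 mm high under each platform and a round dial 90 mm across and 82 mm high in the middle. Origin at the centre of its underside on the desk; its +y points to the load dish, its -y to the weight plate, each 135 mm from the origin.
- load_top (a point): Centre of the upper face of the round steel load dish (floor 156 mm across inside a lip 5 mm higher, 164 mm over all). The dish stays level and moves straight up and down by at most 12 mm either way; when the scale is level this point is 75 mm above the desk.
- weight_top (a point): Centre of the upper face of the square steel weight plate (floor 148 mm square inside a lip 5 mm higher; its sides run along the scale's x and y). It stays level and goes up as the load dish goes down; 75 mm above the desk when level.
- needle (a joint): Needle of the face-up dial between the platforms. At 0 (level, the long middle mark) it points to the scale's -x, towards the robot. It turns 0.163 rad for each 50 g of difference (a short mark each), positive (anticlockwise from above) when the load dish is heavier; it stops at about 0.48 and settles in about 1 s.
- w150_a: A plain aluminium weight of 150 g: an upright cylinder 42 mm across and 33 mm high, with a thin neck and a knob 20 mm across and 16 mm high on top, 57 mm tall in all. Origin at the centre of its underside, z up; grip the knob, whose middle is 49 mm above the origin. There are three of these.
- w150_b: A plain aluminium weight of 150 g: an upright cylinder 42 mm across and 33 mm high, with a thin neck and a knob 20 mm across and 16 mm high on top, 57 mm tall in all. Origin at the centre of its underside, z up; grip the knob, whose middle is 49 mm above the origin.
- w150_c: A plain aluminium weight of 150 g: an upright cylinder 42 mm across and 33 mm high, with a thin neck and a knob 20 mm across and 16 mm high on top, 57 mm tall in all. Origin at the centre of its underside, z up; grip the knob, whose middle is 49 mm above the origin.
- w100: A plain aluminium weight of 100 g: an upright cylinder 37 mm across and 30 mm high, with a thin neck and a knob 20 mm across and 16 mm high on top, 54 mm tall in all. Origin at the centre of its underside, z up; grip the knob, whose middle is 46 mm above the origin.
- w50: A plain aluminium weight of 50 g: an upright cylinder 28 mm across and 24 mm high, with a thin neck and a knob 20 mm across and 16 mm high on top, 48 mm tall in all. Origin at the centre of its underside, z up; grip the knob, whose middle is 40 mm above the origin.
- tin: A round grey tea tin with a brass lid, 62 mm across, 56 mm high to the lid's top, with a neck and knob (20 mm across, 16 mm high) on the lid, 80 mm tall in all; 120 g. It starts standing on the weight plate. Origin at the centre of its underside, z up; the knob's middle is 72 mm above it.
- coaster: A round cork coaster fixed to the desk, 110 mm across and 5 mm thick; origin at the centre of its underside.
- mug: White mug with a handle, 76 mm across, 85 mm high; not part of the job. Origin at the centre of its underside, as for all the things below.
- pencil_cup: Black pencil cup with pencils, 72 mm across, 160 mm high with the pencils; not part of the job.
- toy_car: Wooden toy car 100 mm long, 52 mm high; not part of the job.
- tape_dispenser: Black tape dispenser 130 mm long, 77 mm high; not part of the job.
- stapler: Grey stapler 120 mm long, 46 mm high; not part of the job.
Mind the look-alikes: they are no part of the job. What is shaped like the pan_small but orange is not meant.

How it is judged:
By the outcome, as a careful person would: the job done as asked, in the order asked, and still so for the second after the job is handed in, with the robot touching nothing.
Of pan_large, pan_medium, pan_small only 2 to 3 are there at a start; the rules pass over those that are not, and their reading is None.
At some moment in a run one of pan_large, pan_medium, pan_small may be knocked a few centimetres aside while the robot is not near it.
It also fails if it takes over 210 s, if anything falls off the work surface, if the arm or the gripper's body presses on something with over 40 N, if the wrist force passes 120 N, or if a joint passes its speed limit or range.

### The arm

A 7-joint arm with a two-finger parallel gripper is mounted at the origin on the work surface. World frame = base frame: x ahead of the robot, y to its left, z up, the work surface at z = 0. Lengths are in m, angles in rad, forces in N, time in s.
With the tool pointing down it reaches from about 0.4 to 0.875 m from the base axis. Payload 19.3 kg.
Tool frame: the origin (TCP) lies at the very end of the fingers, on their centre line; the grasp point (between the pads) lies 19 mm behind it; z points along the fingers, y is the line along which they close (so a half turn about z gives the same grasp; the last joint's range is limited). The gripper opens to 85 mm and grips with 20 to 120 N. Pads are 22 mm wide; open, the fingers measure 114 mm over their backs; the gripper's body (76 mm by 85 mm) begins 54 mm behind the grasp point. The pads swing forward as they close: fully open they stand 13 mm farther back than shut.
Start: joints at [1.261, 0.521, -0.036, 1.599, 0.021, 1.021, -0.113], TCP at [0.148, -0.607, 0.231] pointing down, gripper open.
Joint ranges: [-2.91, 2.91], [-0.3, 2.13], [-1.5, 1.42], [0.17, 2.43], [-1.26, 4.41], [0.16, 1.93], [-2.52, 2.52]. Speed limits (rad/s): [1.89, 1.89, 2.39, 2.39, 3.01, 3.01, 3.01].

### API

Orientations are given as [roll, pitch, yaw] about the fixed x, y, z axes, in that order (R = Rz(yaw) Ry(pitch) Rx(roll)).
In Python, from workcell import bot gives the robot as it stands.
- The arm moves only by the tool servo_tool, never from a script. Its argument "plan" is a list of rows, each a list of 7 numbers: the finger opening in cm, from 0 to 8.54, then the shift along the tool's x, y, z in cm, then the turn, a rotation vector about the tool's x, y, z in degrees. In form: [[fingers, x, y, z, wx, wy, wz], ...]. A call has 1 to 10 rows; each row is the pose to reach, as a shift and turn from the pose commanded when the call began, along the tool's axes at that moment; what a row does not reach only later rows make up. A row lasts 1/10 s, in which the tool goes at most 50 mm and 8.59 degrees, less where a joint would pass 70% of its speed; a pose out of reach is approached as far as the arm can. A call with a gripper value outside its range is refused whole. The fingers move at their own pace and stop on an object; "force" is the grip in N (left out, the last holds). Time passes only in rows, so rows that repeat a pose let the fingers close. It gives the time, the measured TCP pose, the force, the opening and the grip force at its end, in the units of the state.
- bot.observe(): the state, without advancing time (a new reading comes with each control period).
- bot.grab_frame(name): name is "side" or "top"; returns a dict with "frame" (480x640x3 uint8, blue, green, red), "mtx" (3x3 intrinsics, pixels), "R" (3x3) and "t" (3): a world point X has camera coordinates R X + t. Camera axes: x right, y down, z forward; pixel columns grow to the right and rows downward; lengths in m; the calibration is good to about 2 mm. A picture is of the moment at which its call begins. There is no depth.
- bot.job_done(): hands the job in; it is judged then, once.
The state is a dict: "clock": time; "qpos": joint angles; "qd": joint speeds; "joint_efforts": joint torques, N m; "position": TCP position; "tool_rot": TCP orientation; "force": force on the tool from outside, world axes, zero at the start; "moment": the same for the moment, N m; "grip_width": finger opening in m; "finger_force": force on a finger pad.
Only numpy, scipy, OpenCV 4.12 (cv2) and the standard library are available. Lean on these libraries where they do the work, as an engineer would, in place of code of your own. Each camera call takes 0.05 s, during which the arm holds its last target. There are 200 camera calls.

## Working session

There is one attempt and no reset: what is moved stays moved. The work goes in short steps, Python scripts to look and compute and a tool call to move; the robot and the scene stay as the last step left them, time stands still between calls to the robot, and variables do not carry over. Pictures are saved under pics/ and viewed, at most 14 in all, crops included, and the job is handed in when it is done.

Besides the shell and the picture viewer there is one more tool, called after "Emit:" as name(argument=value, ...) on one line, values as JSON. servo_tool: Moves the arm, as the interface text tells. Its arguments: {"type":"object","properties":{"plan":{"type":"array","items":{"type":"array","items":{"type":"number"}}},"force":{"type":"number"}},"required":["plan"]}

```bash
mkdir -p pics
python3 - <<'E'
from workcell import bot
import cv2,numpy as np,pickle
print(bot.observe())
for n in("top","side"):
    d=bot.grab_frame(n);cv2.imwrite(f"pics/{n}0.png",d["frame"]);pickle.dump(d,open(n+"0.pkl","wb"))
    print(n,d["mtx"].tolist(),d["R"].round(4).tolist(),d["t"])
E
```

```text
{'clock': 0.0, 'qpos': array([ 1.26081999,  0.52198568, -0.0363138 ,  1.59999432,  0.02120071,
        1.02107493, -0.11279546]), 'qd': array([-0.00064646, -0.0001031 ,  0.00188825, -0.00051701, -0.00032653,
       -0.00061716, -0.00067207]), 'joint_efforts': array([ 6.69657475e-04, -9.27127218e+01,  1.98039114e+00, -3.69936669e+01,
        1.79162342e-02,  8.01991497e-03, -6.68307803e-05]), 'position': array([ 0.14830932, -0.60681676,  0.23074843]), 'tool_rot': array([-3.14051856e+00,  8.31754534e-05,  2.39759281e-01]), 'force': array([ 0.39764537, -0.38116568,  0.07268229]), 'moment': array([-0.04507986, -0.03700423, -0.01370767]), 'finger_force': 0.0, 'grip_width': 0.08496916148915991}
top [[439.7512774277378, 0.0, 317.944443672532], [0.0, 439.7512774277378, 243.08588387621108], [0.0, 0.0, 1.0]] [[0.1453, -0.9894, -0.0028], [-0.9673, -0.1415, -0.2106], [0.208, 0.0333, -0.9776]] [0.0083666  0.52025426 1.06765864]
side [[473.92311482758896, 0.0, 323.2443449815657], [0.0, 473.92311482758896, 232.69079600243515], [0.0, 0.0, 1.0]] [[0.9859, -0.1672, -0.0071], [-0.1079, -0.6029, -0.7904], [0.1279, 0.7801, -0.6125]] [-0.49994267  0.16467818  1.06211659]
```

View pics/top0.png

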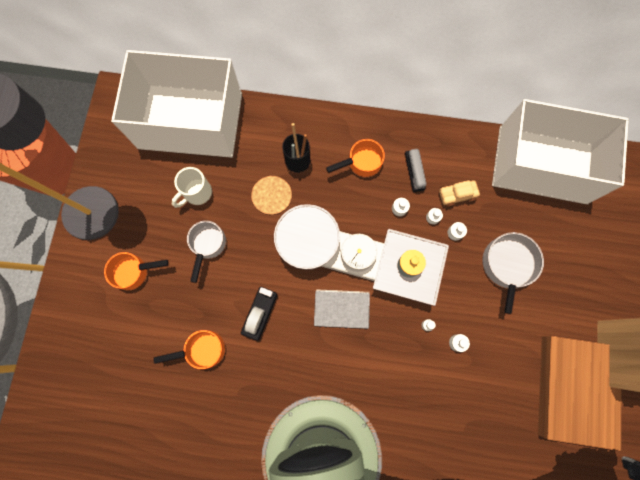

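View pics/side0.png

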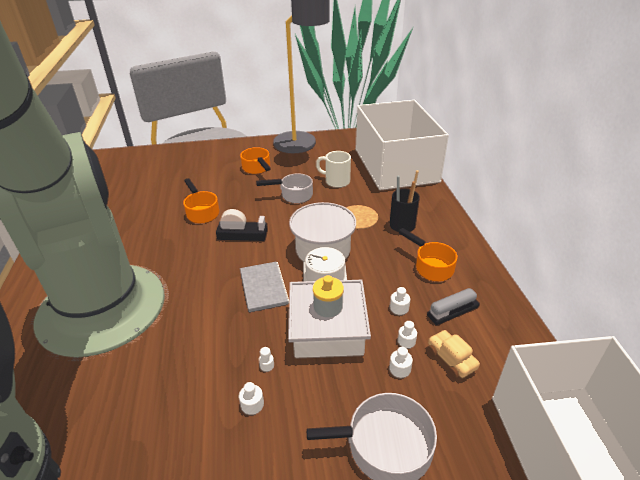

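Top view: the steel pans are at (513,261) and (206,240). The look-alikes are the orange pans at (366,160), (126,272) and (204,351). The tin is on the plate at (412,263), the load dish is at (307,237) and the coaster at (271,195). Weights are at (401,207), (435,216), (458,231), (429,325) and (460,343). Next I'll rectify metric crops of both pans, the scale and the weights.

```bash
cat > h.py <<'E'
import numpy as np,cv2,pickle
def p2w(d,px,z):
    r=d["R"].T@np.linalg.inv(d["mtx"])@np.array([px[0],px[1],1.]);c=-d["R"].T@d["t"]
    return c+r*(z-c[2])/r[2]
def w2p(d,X):
    q=d["mtx"]@(d["R"]@np.asarray(X,float)+d["t"]);return q[:2]/q[2]
def rect(d,cx,cy,half,z,n=400):
    "metric crop: image up=+x, left=+y"
    src=np.float32([[0,0],[n,0],[n,n],[0,n]])
    w=[(cx+half,cy+half),(cx+half,cy-half),(cx-half,cy-half),(cx-half,cy+half)]
    dst=np.float32([w2p(d,(a,b,z)) for a,b in w])
    return cv2.warpPerspective(d["frame"],cv2.getPerspectiveTransform(dst,src),(n,n),flags=cv2.INTER_CUBIC)
def r2w(u,v,cx,cy,half,n=400): return cx+half-v*2*half/n, cy+half-u*2*half/n
E
python3 - <<'E'
from h import *
d=pickle.load(open("top0.pkl","rb"));s=pickle.load(open("side0.pkl","rb"))
for n,p,z in [("panB",(513,261),.03),("panS",(206,240),.03),("dish",(307,237),.08),("plate",(411,267),.075),("tin",(414,261),.15),("coaster",(271,195),.005),("wA",(401,203),.05),("wB",(435,212),.05),("wC",(459,227),.05),("wD",(429,322),.045),("wE",(460,340),.05),("dial",(359,252),.082)]:
    print(n,p2w(d,p,z).round(3))
t=[]
for (p,z) in [((513,261),.048),((206,240),.048)]:
    c=p2w(d,p,z);im=rect(d,c[0],c[1],.12,z);print(c);t.append(im)
    for h in range(20,400,0+50):pass
t2=[]
for (c,z) in [((.5,-.25),.05),((.5,-.03),.08)]:
    t2.append(rect(d,c[0],c[1],.2,z))
o=cv2.resize(np.vstack([np.hstack(t),np.hstack(t2)]),(600,600))
cv2.imwrite("pics/c1.png",o)
E
```

```text
panB [ 0.545 -0.422  0.03 ]
panS [0.485 0.376 0.03 ]
dish [0.52  0.112 0.08 ]
plate [ 0.483 -0.154  0.075]
tin [ 0.484 -0.145  0.15 ]
coaster [0.639 0.232 0.005]
wA [ 0.652 -0.116  0.05 ]
wB [ 0.641 -0.206  0.05 ]
wC [ 0.61  -0.271  0.05 ]
wD [ 0.358 -0.218  0.045]
wE [ 0.325 -0.295  0.05 ]
dial [ 0.5   -0.021  0.082]
[ 0.54084189 -0.41409687  0.048     ]
[0.48140815 0.3706158  0.048     ]
```

View pics/c1.png

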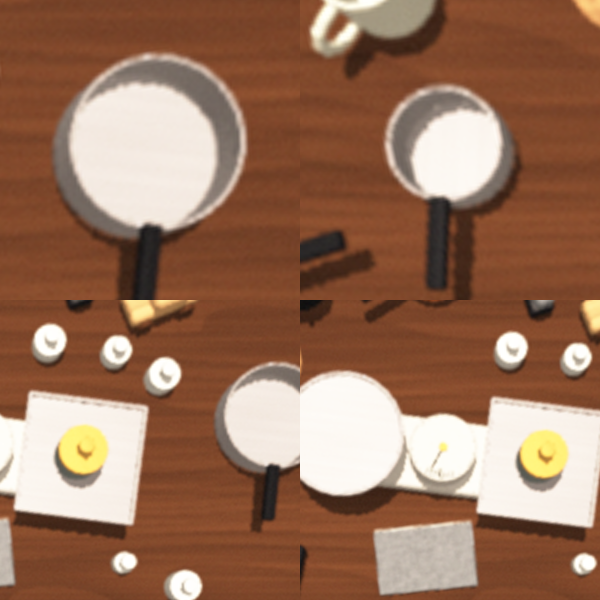

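The crops show the large pan with a rim about 139 mm across, centred at crop (159,141). The other is the small pan, about 93 mm, centred at (444,144). No medium pan is out. The dish is empty. Weight D at (429,325) is the smallest (50 g), and B at (435,216) looks like the 100 g. Next: refine the knob positions from both cameras and work out the first move.

```bash
cat >> h.py <<'E'
def down(bot,x,y,z,yaw):
    "tool-frame shift (cm) and turn (deg) from the present pose to a tool-down pose"
    from scipy.spatial.transform import Rotation as Ro
    o=bot.observe();R=Ro.from_euler("xyz",o["tool_rot"]);T=Ro.from_euler("xyz",[np.pi,0,yaw])
    s=R.inv().apply(np.array([x,y,z])-o["position"])*100
    print("shift",s.round(2),"turn",np.degrees((R.inv()*T).as_rotvec()).round(1))
E
python3 - <<'E'
from h import *
from workcell import bot
d=pickle.load(open("top0.pkl","rb"));s=pickle.load(open("side0.pkl","rb"))
for n,(u,v),ps,zz in [("A",(51,336),(400,292),.057),("B",(121,347),(408,326),.054),("C",(167,370),(401,352),.057),("D",(126,557),(265,350),.048),("E",(187,585),(251,389),.057),("tin",(86,440),(327,281),.145)]:
    a=r2w(u,v-300,.5,-.25,.2,300);p=w2p(d,(*a,.05))
    print(n,p.round(1),p2w(d,p,zz)[:2].round(4),p2w(s,ps,zz)[:2].round(4))
down(bot,.484,-.148,.25,0.0)
S=np.hstack([s["frame"][270:430,230:430]]);cv2.imwrite("pics/c2.png",cv2.resize(S,(800,600),interpolation=cv2.INTER_CUBIC))
E
```

```text
A [401.9 203.2] [ 0.6496 -0.117 ] [ 0.6518 -0.1281]
B [437.1 213.6] [ 0.636  -0.2104] [ 0.6408 -0.2193]
C [459.7 228.2] [ 0.6046 -0.2706] [ 0.6074 -0.2804]
D [429.7 322. ] [ 0.3575 -0.2185] [ 0.3568 -0.2245]
E [461.4 342.3] [ 0.3197 -0.2971] [ 0.3269 -0.3118]
tin [414.4 257.4] [ 0.4932 -0.1465] [ 0.4886 -0.1586]
shift [ 43.5  -36.6   -1.89] turn [-0.1  0.  13.7]
```

View pics/c2.png

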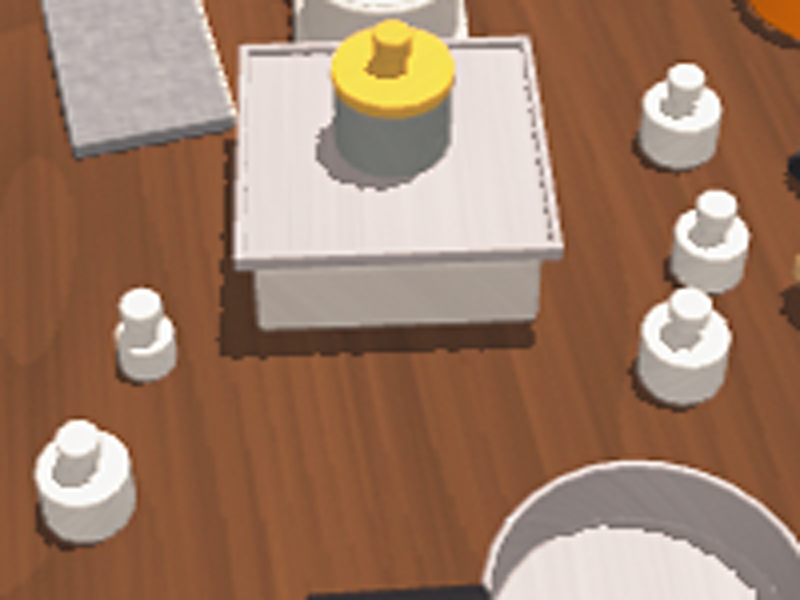

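The crop confirms it: A, C and E are the wide 150 g weights, B (409,323) is the 100 g and D the 50 g. The tin's knob is at (328,279). Going to the tin.

Emit:
servo_tool(plan=[[5,4.4,-3.6,-0.2,0,0,1.4],[5,8.8,-7.2,-0.4,0,0,2.8],[5,13.2,-10.9,-0.6,0,0,4.1],[5,17.6,-14.5,-0.8,0,0,5.5],[5,22,-18,-1,0,0,7],[5,26.5,-21.7,-1.2,0,0,8.3],[5,31,-25.3,-1.4,0,0,9.6],[5,35.3,-29,-1.6,0,0,11],[5,40,-32.6,-1.8,0,0,12.5],[5,44.1,-36.2,-1.9,0,0,13.7]], force=40)

```text
clock: 1.1
position: [0.4496, -0.206, 0.2485]
tool_rot: [3.142, -0.0, -0.001]
force: [0.7, -1.0, 0.8]
grip_width: 0.05
finger_force: 0.0
```

Emit:
servo_tool(plan=[[5,0,0,0,0,0,0],[5,0,0,0,0,0,0]])

```text
clock: 1.3
position: [0.4491, -0.2068, 0.2481]
tool_rot: [-3.141, 0.001, 0.003]
force: [-1.3, -1.1, -0.4]
grip_width: 0.0501
finger_force: 0.0
```

Run:
```python
from h import *
from workcell import bot
o=bot.observe();print(o["position"],o["tool_rot"],o["grip_width"])
down(bot,.491,-.150,.2,0)
d=bot.grab_frame("top");s=bot.grab_frame("side")
a=cv2.resize(d["frame"][180:360,330:530],(400,360),interpolation=2);b=cv2.resize(s["frame"][190:370,230:430],(400,360),interpolation=2)
cv2.imwrite("pics/c3.png",np.hstack([a,b]))
```

```text
[ 0.44907554 -0.2067873   0.2481062 ] [-3.14136502e+00  5.79001081e-04  3.21759116e-03] 0.05014047066988926
shift [ 4.21 -5.66  4.81] turn [-0.   0.   0.2]
```

View pics/c3.png

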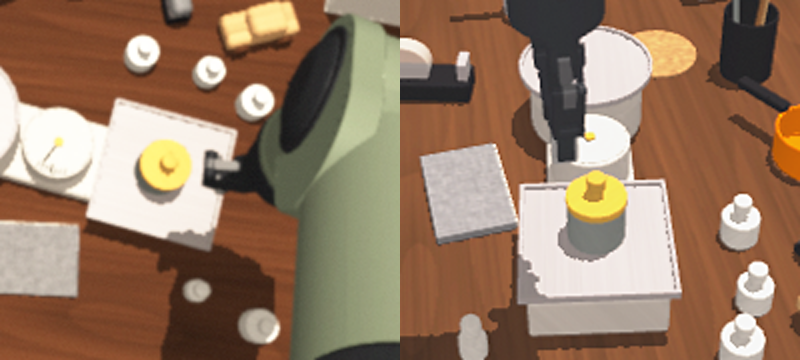

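The arm lags the plan by a few cm. The tin's knob shows at top (415,260) and side (327.5,280), so it sits at about (0.488, -0.151). Moving over it, going down and gripping.

Emit:
servo_tool(plan=[[5,2,-2.8,0,0,0,0],[5,3.9,-5.6,0,0,0,0],[5,3.9,-5.6,2,0,0,0],[5,3.9,-5.6,5,0,0,0],[5,3.9,-5.6,8,0,0,0],[5,3.9,-5.6,10.5,0,0,0],[5,3.9,-5.6,12,0,0,0],[5,3.9,-5.6,12,0,0,0],[1,3.9,-5.6,12,0,0,0],[1,3.9,-5.6,12,0,0,0]])

```text
clock: 2.4
position: [0.488, -0.1523, 0.1294]
tool_rot: [3.141, -0.001, -0.0]
force: [-0.3, 1.4, 0.7]
grip_width: 0.0219
finger_force: 0.4
```

Emit:
servo_tool(plan=[[1,0,0,0,0,0,0],[1,0,0,0,0,0,0],[1,0,0,0,0,0,0],[1,0,0,0,0,0,0]])

```text
clock: 2.8
position: [0.4878, -0.1518, 0.1286]
tool_rot: [3.141, -0.0, 0.001]
force: [0.5, -1.6, 0.6]
grip_width: 0.018
finger_force: 39.0
```

Emit:
servo_tool(plan=[[1,0,0,-4,0,0,0],[1,0,0,-9,0,0,0],[1,0,0,-14,0,0,0],[1,2,-5,-14,0,0,0],[1,4,-10,-14,0,0,0],[1,6,-15,-14,0,0,0],[1,8,-20,-14,0,0,0],[1,10,-25,-14,0,0,0],[1,12,-30,-14,0,0,0],[1,14,-35,-14,0,0,0]])

```text
clock: 3.8
position: [0.6178, 0.1753, 0.2682]
tool_rot: [3.141, 0.0, 0.001]
force: [1.4, -0.5, -1.3]
grip_width: 0.0181
finger_force: 39.6
```

Emit:
servo_tool(plan=[[1,0,0,0,0,0,0],[1,0,0,0,0,0,0]])

```text
clock: 4.0
position: [0.6171, 0.1745, 0.2676]
tool_rot: [3.141, 0.001, 0.003]
force: [0.2, -1.3, -1.3]
grip_width: 0.0182
finger_force: 39.7
```

Run:
```python
from h import *
from workcell import bot
o=bot.observe();print(o["position"],o["grip_width"],o["force"])
down(bot,.639,.232,.07,0)
d=bot.grab_frame("top");im=d["frame"]
# needle picture of the unloaded scale, and pan positions again
b=rect(d,.5,0,.2,.08,400)
cv2.imwrite("pics/c4.png",np.hstack([cv2.resize(im[150:350,160:360],(400,400),interpolation=2),b]))
```

```text
[0.61709007 0.17451162 0.2675759 ] 0.018240491995117583 [ 0.15059251 -1.32182963 -1.34794361]
shift [ 2.23 -5.75 19.75] turn [0.  0.1 0.2]
```

View pics/c4.png

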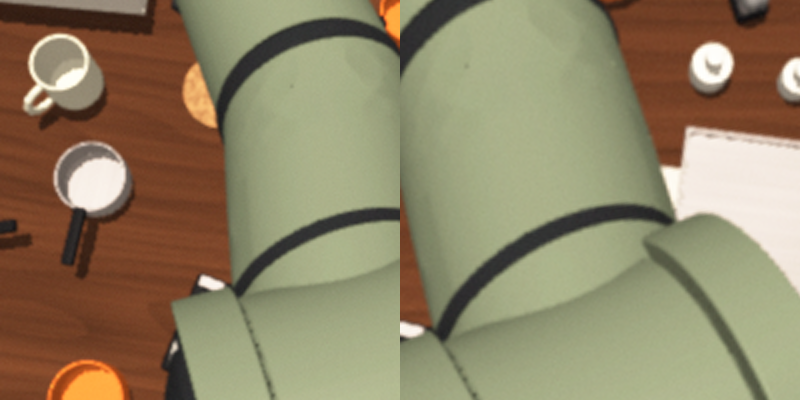

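The tin is lifted, with 1.3 N on the wrist. The small pan stays at crop (92,180). The pencil cup stands close to the coaster, so I turn the gripper 40° and set the tin 1 cm away from the cup's side.

Emit:
servo_tool(plan=[[1,0.5,-2,0,0,0,8],[1,1,-4,0,0,0,16],[1,1.5,-6.5,0,0,0,24],[1,1.5,-6.5,0,0,0,32],[1,1.5,-6.5,0,0,0,40],[1,1.5,-6.5,4,0,0,40],[1,1.5,-6.5,8,0,0,40],[1,1.5,-6.5,12,0,0,40],[1,1.5,-6.5,15,0,0,40],[1,1.5,-6.5,17,0,0,40]])

```text
clock: 5.05
position: [0.6316, 0.2365, 0.0963]
tool_rot: [3.139, 0.001, -0.699]
force: [0.1, -0.0, -1.8]
grip_width: 0.018
finger_force: 39.7
```

Emit:
servo_tool(plan=[[1,0,0,0,0,0,0],[1,0,0,0,0,0,0]])

```text
clock: 5.25
position: [0.633, 0.2373, 0.0993]
tool_rot: [-3.141, -0.0, -0.699]
force: [0.4, -0.0, -0.5]
grip_width: 0.0183
finger_force: 39.7
```

Run:
```python
from h import *
from workcell import bot
o=bot.observe();print(o["qpos"].round(2))
down(bot,.632,.24,.069,-.698)
s=bot.grab_frame("side")
cv2.imwrite("pics/c5.png",cv2.resize(s["frame"][120:300,280:480],(600,540),interpolation=2))
```

```text
[-0.64  0.78  0.32  1.57 -0.3   0.84 -2.48]
shift [-0.25 -0.15  3.03] turn [-0.  -0.  -0.1]
```

View pics/c5.png

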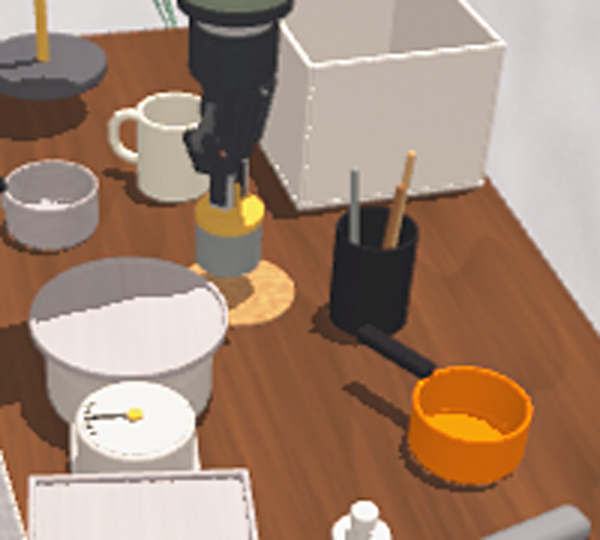

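The tin hangs over the coaster (crop (228,262)) and clear of the mug and the pencil cup. Needle is centred on the empty scale. Lowering and releasing.

Emit:
servo_tool(plan=[[1,0,0,1.5,0,0,0],[1,0,0,2.5,0,0,0],[1,0,0,2.9,0,0,0],[1,0,0,2.9,0,0,0],[1,0,0,3,0,0,0]])

```text
clock: 5.8
position: [0.6332, 0.2391, 0.0691]
tool_rot: [-3.139, -0.001, -0.697]
force: [0.7, 4.0, 15.7]
grip_width: 0.0179
finger_force: 41.1
```

Emit:
servo_tool(plan=[[1,0,0,0.15,0,0,0],[1,0,0,0.15,0,0,0]])

```text
clock: 6.0
position: [0.6337, 0.24, 0.0684]
tool_rot: [-3.137, -0.001, -0.697]
force: [-0.8, 5.8, 16.0]
grip_width: 0.0181
finger_force: 41.4
```

Emit:
servo_tool(plan=[[4,0,0,-0.1,0,0,0],[4,0,0,-0.1,0,0,0],[4,0,0,-0.1,0,0,0],[4,0,0,-3,0,0,0],[4,0,0,-7,0,0,0],[4,0,0,-12,0,0,0],[4,0,0,-17,0,0,-8],[4,0,0,-18,0,0,-16],[4,0,0,-18,0,0,-24],[4,0,0,-18,0,0,-34]])

```text
clock: 7.0
position: [0.6325, 0.2383, 0.2472]
tool_rot: [-3.141, -0.0, -0.123]
force: [0.3, -0.8, -0.6]
grip_width: 0.0402
finger_force: 0.0
```

Run:
```python
from h import *
from workcell import bot
o=bot.observe();print(o["position"],o["tool_rot"],o["grip_width"],o["qpos"].round(2))
down(bot,.449,-.411,.25,-.105)
```

```text
[0.6324549  0.23825523 0.2472336 ] [-3.14139561e+00 -4.08262181e-04 -1.22941726e-01] 0.040171383029659696 [-0.61  0.61  0.27  1.45 -0.17  1.11 -2.01]
shift [-10.24  66.69  -0.29] turn [-0. -0. -1.]
```

Emit:
servo_tool(plan=[[4,-0.5,4.5,0,0,0,0],[4,-1.2,9,0,0,0,0],[4,-2,13.5,0,0,0,0],[4,-2.7,18,0,0,0,0],[4,-3.4,22.5,0,0,0,0],[4,-4.1,27,0,0,0,0],[4,-4.8,31.5,0,0,0,0],[4,-5.5,36,0,0,0,0],[4,-6.2,40.5,0,0,0,0],[4,-7,45,0,0,0,0]])

```text
clock: 8.0
position: [0.5044, -0.2007, 0.2468]
tool_rot: [-3.142, 0.0, -0.129]
force: [0.6, -0.2, -0.1]
grip_width: 0.0396
finger_force: 0.0
```

Emit:
servo_tool(plan=[[4,-0.8,4.5,0,0,0,0],[4,-1.6,9,0,0,0,0],[4,-2.4,13.5,0,0,0,0],[4,-3,18,0,0,0,0],[4,-3.2,20,2,0,0,0],[4,-3.2,20,2,0,0,0]])

```text
clock: 8.6
position: [0.4453, -0.3957, 0.2247]
tool_rot: [-3.142, 0.003, -0.133]
force: [0.3, 1.0, -0.8]
grip_width: 0.0398
finger_force: 0.0
```

Run:
```python
from h import *
from workcell import bot
o=bot.observe();print(o["position"],o["tool_rot"])
down(bot,.449,-.411,.033,-.105)
d=bot.grab_frame("top");s=bot.grab_frame("side")
cv2.imwrite("pics/c6.png",np.hstack([rect(d,.53,-.42,.12,.052),cv2.resize(s["frame"][150:450,200:500],(400,400),interpolation=2)]))
```

```text
[ 0.4453312  -0.39573233  0.22469021] [-3.14152022  0.00320987 -0.13300551]
shift [ 0.63  1.47 19.17] turn [-0.   0.2 -1.6]
```

View pics/c6.png

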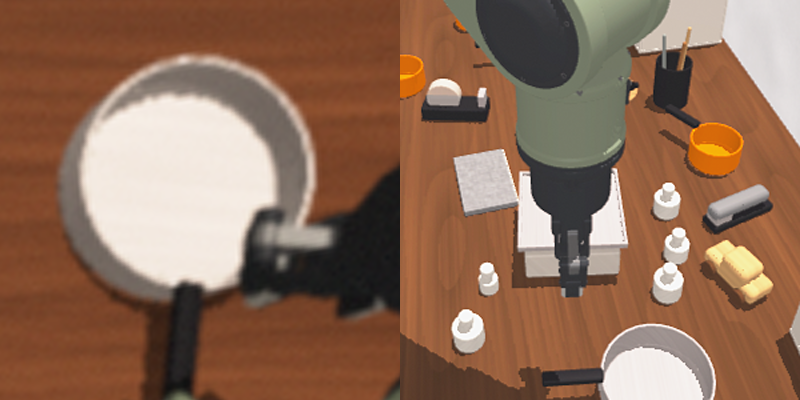

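The large pan hasn't moved. Its handle runs from crop (187,290) to (178,390), which puts the grip point at (0.448, -0.410). Going down onto the handle.

Emit:
servo_tool(plan=[[4,0.5,1.4,3,0,0,-2],[4,0.5,1.4,7,0,0,-2],[4,0.5,1.4,11,0,0,-2],[4,0.5,1.4,15,0,0,-2],[4,0.5,1.4,17.5,0,0,-2],[4,0.5,1.4,19,0,0,-2],[4,0.5,1.4,19.1,0,0,-2],[4,0.5,1.4,19.1,0,0,-2],[0.5,0.5,1.4,19.1,0,0,-2],[0.5,0.5,1.4,19.1,0,0,-2]], force=100)

```text
clock: 9.7
position: [0.4518, -0.4083, 0.0373]
tool_rot: [3.14, -0.002, -0.094]
force: [0.6, -0.8, 5.9]
grip_width: 0.0138
finger_force: 98.5
```

Emit:
servo_tool(plan=[[0.5,0,0,0,0,0,0],[0.5,0,0,0,0,0,0],[0.5,0,0,0,0,0,0],[0.5,0,0,0,0,0,0]])

```text
clock: 10.1
position: [0.4518, -0.4084, 0.0374]
tool_rot: [3.14, -0.002, -0.094]
force: [-0.5, 0.7, 9.3]
grip_width: 0.0138
finger_force: 97.4
```

Emit:
servo_tool(plan=[[0.5,0,0,-2,0,0,0],[0.5,0,0,-6,0,0,0],[0.5,0,0,-10,0,0,0],[0.5,0,0,-14,0,0,0],[0.5,0,0,-17,0,0,0],[0.5,0,0,-17,0,0,0]])

```text
clock: 10.7
position: [0.4523, -0.409, 0.2105]
tool_rot: [3.138, -0.006, -0.094]
force: [1.2, -0.0, -3.4]
grip_width: 0.0137
finger_force: 97.8
```

Emit:
servo_tool(plan=[[0.5,-0.3,-2,0,0,0,0],[0.5,-0.7,-5,0,0,0,0],[0.5,-1.2,-9,0,0,0,0],[0.5,-1.7,-13,0,0,0,2],[0.5,-2.3,-17,0,0,0,4],[0.5,-2.8,-21,0,0,0,6],[0.5,-3.4,-25,0,0,0,8],[0.5,-3.9,-29,0,0,0,10],[0.5,-4.4,-33,0,0,0,12],[0.5,-5,-37,0,0,0,14.6]])

```text
clock: 11.7
position: [0.4353, -0.033, 0.2057]
tool_rot: [-3.141, 0.0, -0.35]
force: [1.6, -0.0, -2.2]
grip_width: 0.0142
finger_force: 97.7
```

Run:
```python
from h import *
from workcell import bot
o=bot.observe();print(o["position"],o["tool_rot"],o["qpos"].round(2))
down(bot,.430,.146,.21,-.349)
```

```text
[ 0.43530189 -0.03304389  0.2057216 ] [-3.14143967e+00  2.18929655e-04 -3.49953721e-01] [-0.38  0.28  0.39  2.11 -0.15  0.78 -1.82]
shift [ -6.64 -16.64  -0.42] turn [-0.   0.  -0.1]
```

Emit:
servo_tool(plan=[[0.5,-1.3,-3.3,0,0,0,0],[0.5,-2.6,-6.6,0,0,0,0],[0.5,-4,-10,0,0,0,0],[0.5,-5.3,-13.3,0,0,0,0],[0.5,-6.6,-16.6,0,0,0,0],[0.5,-6.6,-16.6,3,0,0,0],[0.5,-6.6,-16.6,4.5,0,0,0],[0.5,-6.6,-16.6,4.5,0,0,0]])

```text
clock: 12.5
position: [0.4292, 0.1435, 0.1592]
tool_rot: [3.139, 0.002, -0.348]
force: [-0.7, 0.1, -2.2]
grip_width: 0.0139
finger_force: 97.9
```

Run:
```python
from h import *
from workcell import bot
o=bot.observe();print(o["position"],o["tool_rot"],o["qpos"].round(2))
down(bot,.430,.146,.113,-.349)
d=bot.grab_frame("top");s=bot.grab_frame("side");pickle.dump((d,s),open("l.pkl","wb"))
a=d["frame"][140:340,220:420].copy();b=s["frame"][130:330,230:430].copy()
# predicted dish centre/circle (z=.08, r=.082) for reference
t=np.linspace(0,2*np.pi,60)
for X in zip(.520+.082*np.cos(t),.113+.082*np.sin(t)):
    for im,c,o0 in((a,d,(220,140)),(b,s,(230,130))):
        p=w2p(c,(*X,.08))-o0
        if 0<=p[0]<200 and 0<=p[1]<200: im[int(p[1]),int(p[0])]=(0,255,0)
cv2.imwrite("pics/c7.png",np.hstack([cv2.resize(a,(400,400),interpolation=2),cv2.resize(b,(400,400),interpolation=2)]))
```

```text
[0.42924485 0.14353528 0.15921077] [ 3.13892852e+00  2.38291506e-03 -3.48092541e-01] [-0.69  0.38  0.29  2.12 -0.17  0.67 -2.2 ]
shift [-0.   -0.27  4.62] turn [0.2 0.1 0.1]
```

View pics/c7.png

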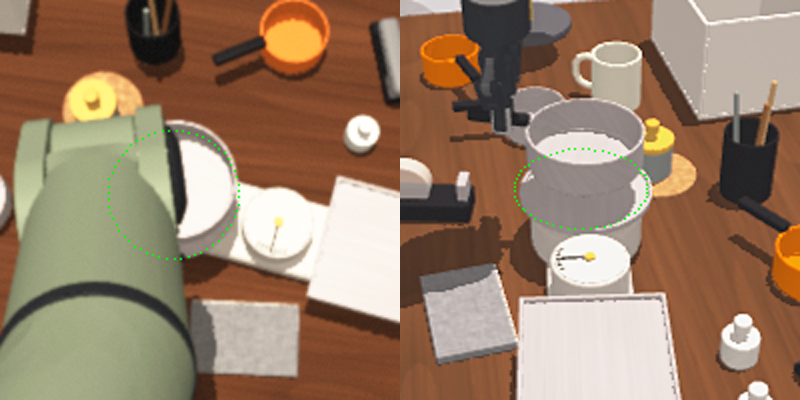

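The tin stands on the coaster. The pan hangs level above the dish, a little to one side in the top view. I'll compare the predicted rim with what I see.

Run:
```python
from h import *
d,s=pickle.load(open("l.pkl","rb"))
t=np.linspace(0,2*np.pi,200)
def ext(c,x,y,z,r,o):
    P=np.array([w2p(c,(x+r*np.cos(a),y+r*np.sin(a),z)) for a in t]);P=(P-o)*2
    return P.min(0).round(),P.max(0).round()
print("pan side",ext(s,.519,.111,.170,.07,(230,130)))
print("pan top",ext(d,.519,.111,.170,.07,(220,140)))
print("dish side",ext(s,.520,.113,.08,.082,(230,130)))
print("dish top",ext(d,.520,.113,.08,.082,(220,140)))
```

```text
pan side (array([120.,  95.]), array([239., 161.]))
pan top (array([112., 119.]), array([234., 237.]))
dish side (array([114., 149.]), array([248., 229.]))
dish top (array([108., 131.]), array([239., 259.]))
```

Emit:
servo_tool(plan=[[0.5,0.1,-0.45,0,0,0,0],[0.5,0.1,-0.45,2,0,0,0],[0.5,0.1,-0.45,3.5,0,0,0],[0.5,0.1,-0.45,4.2,0,0,0],[0.5,0.1,-0.45,4.6,0,0,0],[0.5,0.1,-0.45,4.8,0,0,0],[0.5,0.1,-0.45,4.8,0,0,0]])

```text
clock: 13.3
position: [0.4333, 0.1479, 0.1132]
tool_rot: [-3.141, -0.0, -0.349]
force: [1.2, -0.0, -3.1]
grip_width: 0.0134
finger_force: 97.9
```

Emit:
servo_tool(plan=[[0.5,0,0,0.4,0,0,0],[0.5,0,0,0.8,0,0,0],[0.5,0,0,0.8,0,0,0],[0.5,0,0,0.8,0,0,0]])

```text
clock: 13.7
position: [0.4331, 0.1478, 0.1048]
tool_rot: [3.142, 0.0, -0.349]
force: [0.2, 0.5, -2.0]
grip_width: 0.0135
finger_force: 98.1
```

Emit:
servo_tool(plan=[[0.5,0,0,0.2,0,0,0],[0.5,0,0,0.3,0,0,0],[0.5,0,0,0.3,0,0,0],[0.5,0,0,0.3,0,0,0]])

```text
clock: 14.1
position: [0.4331, 0.1477, 0.1019]
tool_rot: [-3.142, -0.0, -0.349]
force: [-0.0, -0.5, -0.4]
grip_width: 0.0141
finger_force: 98.1
```

Emit:
servo_tool(plan=[[0.5,0,0,0.2,0,0,0],[0.5,0,0,0.3,0,0,0],[0.5,0,0,0.3,0,0,0],[0.5,0,0,0.3,0,0,0]])

```text
clock: 14.5
position: [0.4325, 0.1482, 0.0997]
tool_rot: [-3.141, 0.001, -0.348]
force: [-13.8, 2.1, 33.1]
grip_width: 0.0137
finger_force: 102.8
```

Emit:
servo_tool(plan=[[0.5,0,0,-0.2,0,0,0],[3.5,0,0,-0.2,0,0,0],[3.5,0,0,-0.2,0,0,0],[3.5,0,0,-0.2,0,0,0],[3.5,0,0,-0.2,0,0,0],[3.5,0,0,-3,0,0,0],[3.5,0,0,-7,0,0,0],[3.5,-2,-3,-11,0,0,0],[3.5,-2,-6,-12,0,0,0],[3.5,-2,-10,-12,0,0,0]])

```text
clock: 15.5
position: [0.4491, 0.2499, 0.2215]
tool_rot: [-3.138, -0.002, -0.349]
force: [1.2, -0.2, -0.7]
grip_width: 0.0348
finger_force: 0.0
```

Run:
```python
from h import *
from workcell import bot
o=bot.observe();print(o["position"],o["tool_rot"],o["qpos"].round(2))
down(bot,.388,.380,.2,-.05)
```

```text
[0.44907258 0.24989396 0.22145616] [-3.13808081e+00 -1.75968601e-03 -3.49053820e-01] [-0.86  0.37  0.3   1.92 -0.14  0.87 -2.4 ]
shift [-10.19 -10.13   2.16] turn [ -0.2  -0.1 -17.1]
```

Emit:
servo_tool(plan=[[3.5,-2.5,-2.5,0,0,0,-4],[3.5,-5,-5,0,0,0,-8],[3.5,-7.5,-7.5,1,0,0,-13],[3.5,-10.2,-10,2,0,0,-17],[3.5,-10.2,-10,2,0,0,-17]])

```text
clock: 16.0
position: [0.3835, 0.3812, 0.1974]
tool_rot: [3.141, 0.002, -0.043]
force: [-0.4, -0.8, -0.0]
grip_width: 0.035
finger_force: 0.0
```

Run:
```python
from h import *
from workcell import bot
o=bot.observe();print(o["position"],o["tool_rot"])
down(bot,.388,.380,.035,-.05)
d=bot.grab_frame("top");s=bot.grab_frame("side")
cv2.imwrite("pics/c8.png",np.hstack([rect(d,.45,.30,.2,.05),cv2.resize(s["frame"][130:290,200:400],(400,320),interpolation=2)[:400] if 0 else cv2.resize(s["frame"][130:330,200:400],(400,400),interpolation=2)]))
```

```text
[0.38346476 0.38120267 0.19738636] [ 3.14148208e+00  2.29864156e-03 -4.34508332e-02]
shift [ 0.5   0.1  16.24] turn [0.  0.1 0.4]
```

View pics/c8.png

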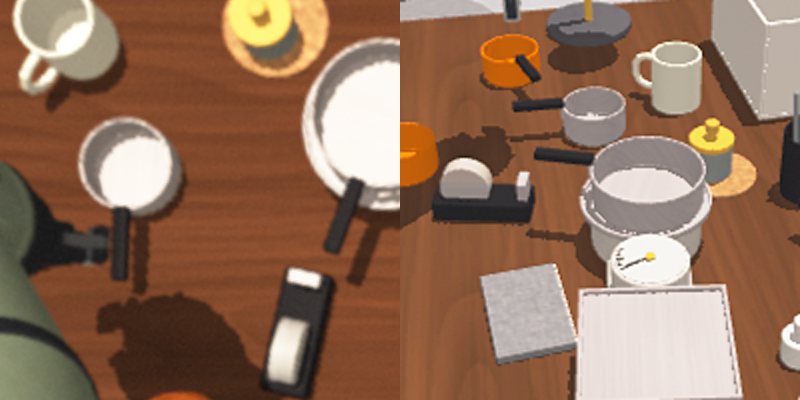

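The large pan stands in the dish with its handle at about 160°. The small pan is where it was, with its handle at crop (121,210)–(119,278). Gripping it.

Emit:
servo_tool(plan=[[3.5,0.4,0.1,4,0,0,1],[3.5,0.4,0.1,8,0,0,1],[3.5,0.4,0.1,12,0,0,1],[3.5,0.4,0.1,15,0,0,1],[3.5,0.4,0.1,16,0,0,1],[3.5,0.4,0.1,16,0,0,1],[0.5,0.4,0.1,16,0,0,1],[0.5,0.4,0.1,16,0,0,1],[0.5,0.4,0.1,16,0,0,1],[0.5,0.4,0.1,16,0,0,1]])

```text
clock: 17.1
position: [0.391, 0.3767, 0.0399]
tool_rot: [-3.14, -0.001, -0.069]
force: [-1.8, -0.2, 7.3]
grip_width: 0.0133
finger_force: 99.2
```

Emit:
servo_tool(plan=[[0.5,0,0,0,0,0,0],[0.5,0,0,0,0,0,0]])

```text
clock: 17.3
position: [0.3909, 0.3767, 0.0398]
tool_rot: [-3.14, -0.001, -0.069]
force: [-2.4, -0.1, 8.3]
grip_width: 0.0136
finger_force: 99.3
```

Emit:
servo_tool(plan=[[0.5,0,0,-2,0,0,0],[0.5,0,0,-6,0,0,0],[0.5,0,0,-10,0,0,0],[0.5,0,0,-15,0,0,0],[0.5,0,0,-20,0,0,0],[0.5,0,0,-22,0,0,0],[0.5,0,0,-22,0,0,0]])

```text
clock: 18.0
position: [0.3913, 0.3771, 0.2623]
tool_rot: [-3.137, -0.003, -0.069]
force: [-0.6, 0.2, -1.6]
grip_width: 0.0135
finger_force: 98.0
```

Run:
```python
from h import *
from workcell import bot
o=bot.observe();print(o["position"],o["tool_rot"],o["qpos"].round(2))
down(bot,.455,.046,.25,.785)
```

```text
[0.39134161 0.37705941 0.26232693] [-3.13685024e+00 -2.82101111e-03 -6.92132277e-02] [-1.05  0.36  0.23  1.79 -0.1   0.99 -2.42]
shift [ 8.64 32.59  1.1 ] turn [ -0.2  -0.3 -48.9]
```

Emit:
servo_tool(plan=[[0.5,0.8,3,0,0,0,-5],[0.5,1.7,6.5,0,0,0,-10],[0.5,2.6,10,0,0,0,-15],[0.5,3.5,13,0,0,0,-20],[0.5,4.3,16.3,0,0,0,-25],[0.5,5.2,19.5,0,0,0,-30],[0.5,6.1,23,0,0,0,-35],[0.5,7,26.3,0,0,0,-40],[0.5,7.8,29.5,0,0,0,-45],[0.5,8.6,32.6,1,0,0,-49]])

```text
clock: 19.0
position: [0.4539, 0.0436, 0.2488]
tool_rot: [3.141, -0.001, 0.789]
force: [1.4, 0.4, -2.2]
grip_width: 0.0137
finger_force: 97.9
```

Emit:
servo_tool(plan=[[0.5,0,0,0,0,0,0],[0.5,0,0,0,0,0,0]])

```text
clock: 19.2
position: [0.4534, 0.0445, 0.2481]
tool_rot: [-3.141, 0.001, 0.784]
force: [-0.1, -0.0, -1.8]
grip_width: 0.0135
finger_force: 98.0
```

Run:
```python
from h import *
from workcell import bot
o=bot.observe();print(o["position"],o["tool_rot"],o["qpos"].round(2))
down(bot,.455,.047,.15,.785)
```

```text
[0.45335168 0.04449379 0.24811405] [-3.14079105e+00  1.30080409e-03  7.84145650e-01] [-0.42  0.23  0.23  2.01 -0.07  0.9  -0.94]
shift [ 0.31 -0.05  9.81] turn [-0.   0.1 -0. ]
```

Emit:
servo_tool(plan=[[0.5,0.3,0,3,0,0,0],[0.5,0.3,0,6,0,0,0],[0.5,0.3,0,9,0,0,0],[0.5,0.3,0,11,0,0,0],[0.5,0.3,0,12.5,0,0,0],[0.5,0.3,0,13.3,0,0,0],[0.5,0.3,0,13.6,0,0,0]])

```text
clock: 19.9
position: [0.4556, 0.0478, 0.1123]
tool_rot: [-3.141, 0.001, 0.787]
force: [0.5, -0.3, -1.2]
grip_width: 0.0135
finger_force: 98.0
```

Emit:
servo_tool(plan=[[0.5,0,0,0.2,0,0,0],[0.5,0,0,0.4,0,0,0],[0.5,0,0,0.4,0,0,0]])

```text
clock: 20.2
position: [0.4562, 0.0473, 0.1092]
tool_rot: [3.141, -0.001, 0.786]
force: [-0.6, 0.5, -2.7]
grip_width: 0.014
finger_force: 98.0
```

Emit:
servo_tool(plan=[[0.5,0,0,0.1,0,0,0],[0.5,0,0,0.2,0,0,0],[0.5,0,0,0.2,0,0,0]])

```text
clock: 20.5
position: [0.4559, 0.0468, 0.1071]
tool_rot: [3.142, 0.0, 0.785]
force: [-3.2, -1.8, 8.2]
grip_width: 0.0136
finger_force: 99.4
```

Emit:
servo_tool(plan=[[0.5,0,0,0.1,0,0,0],[0.5,0,0,0.2,0,0,0],[0.5,0,0,0.2,0,0,0]])

```text
clock: 20.8
position: [0.4555, 0.0467, 0.1054]
tool_rot: [-3.141, 0.001, 0.785]
force: [-10.8, -5.3, 23.0]
grip_width: 0.0132
finger_force: 101.9
```

Emit:
servo_tool(plan=[[0.5,0,0,-0.2,0,0,0],[3.5,0,0,-0.2,0,0,0],[3.5,0,0,-0.2,0,0,0],[3.5,0,0,-0.2,0,0,0],[3.5,0,0,-0.2,0,0,0],[4,0,0,-3,0,0,0],[4,0,0,-7,0,0,0],[4,0,0,-12,0,0,0],[4,0,0,-13,0,0,0]])

```text
clock: 21.7
position: [0.4576, 0.0472, 0.2392]
tool_rot: [3.139, -0.005, 0.785]
force: [0.4, -0.5, -0.7]
grip_width: 0.0401
finger_force: 0.0
```

Run:
```python
from h import *
from workcell import bot
o=bot.observe();print(o["position"],o["tool_rot"],o["force"])
down(bot,.607,-.274,.2,0)
```

```text
[0.45762043 0.04718935 0.2391892 ] [ 3.13870639 -0.00519612  0.78544752] [ 0.3596656  -0.53320881 -0.72181036]
shift [-12.17  33.26   3.95] turn [ 0.  -0.3 45. ]
```

Emit:
servo_tool(plan=[[4,-1.2,3.3,0,0,0,5],[4,-2.4,6.6,0,0,0,10],[4,-3.6,10,0,0,0,15],[4,-4.8,13.3,0,0,0,20],[4,-6,16.6,0,0,0,25],[4,-7.3,20,0,0,0,30],[4,-8.5,23.3,0,0,0,35],[4,-9.7,26.6,0,0,0,40],[4,-11,30,2,0,0,45],[4,-12.2,33.3,4,0,0,45]])

```text
clock: 22.7
position: [0.606, -0.2758, 0.1941]
tool_rot: [3.141, -0.0, -0.003]
force: [-0.5, 0.4, 0.9]
grip_width: 0.0401
finger_force: 0.0
```

Emit:
servo_tool(plan=[[4,0,0,0,0,0,0],[4,0,0,0,0,0,0]])

```text
clock: 22.9
position: [0.6048, -0.2749, 0.1938]
tool_rot: [-3.141, 0.002, -0.0]
force: [0.1, 0.6, 0.3]
grip_width: 0.0394
finger_force: 0.0
```

Run:
```python
from h import *
from workcell import bot
o=bot.observe();print(o["position"],o["tool_rot"])
down(bot,.607,-.274,.038,0)
d=bot.grab_frame("top");s=bot.grab_frame("side")
cv2.imwrite("pics/c9.png",np.hstack([rect(d,.53,-.02,.2,.1),cv2.resize(s["frame"][190:390,240:440],(400,400),interpolation=2)]))
```

```text
[ 0.60482712 -0.27492877  0.19377654] [-3.14125714e+00  1.79586586e-03 -4.75062051e-04]
shift [ 0.25 -0.09 15.58] turn [-0.   0.1 -0. ]
```

View pics/c9.png

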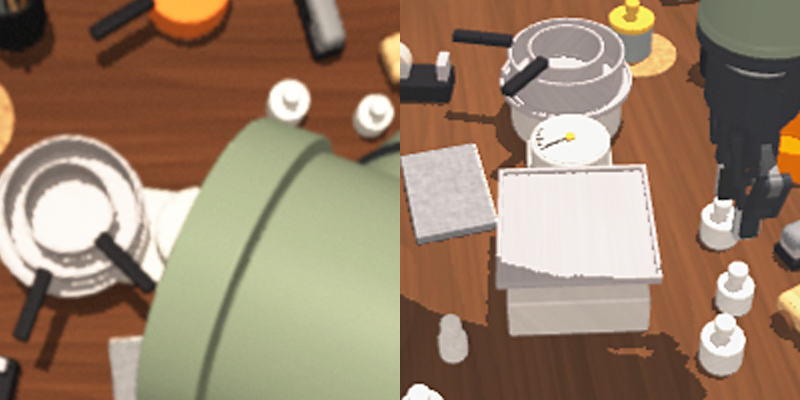

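The small pan stands flat and centred inside the large one, and the handles are well apart. Now weight C (150 g).

Emit:
servo_tool(plan=[[4,0.2,0,4,0,0,0],[4,0.2,0,8,0,0,0],[4,0.2,0,12,0,0,0],[4,0.2,0,14.5,0,0,0],[4,0.2,0,15.6,0,0,0],[4,0.2,0,15.6,0,0,0],[0.5,0.2,0,15.6,0,0,0],[0.5,0.2,0,15.6,0,0,0],[0.5,0.2,0,15.6,0,0,0],[0.5,0.2,0,15.6,0,0,0]], force=40)

```text
clock: 24.0
position: [0.6084, -0.2748, 0.0409]
tool_rot: [3.141, -0.003, 0.001]
force: [-1.4, 1.7, 7.5]
grip_width: 0.0182
finger_force: 39.1
```

Emit:
servo_tool(plan=[[0.5,0,0,0,0,0,0],[0.5,0,0,0,0,0,0],[0.5,0,0,-4,0,0,0],[0.5,0,0,-8,0,0,0],[0.5,0,0,-13,0,0,0],[0.5,0,0,-16,0,0,0],[0.5,0,0,-16,0,0,0]])

```text
clock: 24.7
position: [0.6092, -0.2756, 0.2049]
tool_rot: [3.139, -0.008, 0.0]
force: [-0.7, -0.9, -2.3]
grip_width: 0.0179
finger_force: 39.6
```

Run:
```python
from h import *
from workcell import bot
o=bot.observe();print(o["position"],o["force"])
down(bot,.518,-.195,.15,0)
```

```text
[ 0.60918069 -0.27558507  0.20485393] [-0.74759606 -0.90522853 -2.33031823]
shift [-9.16 -8.08  5.39] turn [ 0.1 -0.4  0. ]
```

Emit:
servo_tool(plan=[[0.5,-2.3,-2,0,0,0,0],[0.5,-4.6,-4,0,0,0,0],[0.5,-7,-6,0,0,0,0],[0.5,-9.2,-8.1,0,0,0,0],[0.5,-9.2,-8.1,3,0,0,0],[0.5,-9.2,-8.1,5.5,0,0,0],[0.5,-9.2,-8.1,7,0,0,0],[0.5,-9.2,-8.1,7.5,0,0,0],[0.5,-9.2,-8.1,7.5,0,0,0]])

```text
clock: 25.6
position: [0.5151, -0.1935, 0.1239]
tool_rot: [-3.141, 0.001, 0.0]
force: [-1.7, 0.8, 0.9]
grip_width: 0.0182
finger_force: 39.9
```

Emit:
servo_tool(plan=[[0.5,0,0,0.1,0,0,0],[0.5,0,0,0.3,0,0,0],[0.5,0,0,0.3,0,0,0]])

```text
clock: 25.9
position: [0.5155, -0.1937, 0.1212]
tool_rot: [3.141, -0.001, 0.001]
force: [-0.8, -0.1, 2.5]
grip_width: 0.0182
finger_force: 39.9
```

Emit:
servo_tool(plan=[[0.5,0,0,-0.3,0,0,0],[0.5,0,0,-0.3,0,0,0],[4,0,0,-0.3,0,0,0],[4,0,0,-0.3,0,0,0],[4,0,0,-0.3,0,0,0],[4,0,0,-3,0,0,0],[4,0,0,-6,0,0,0],[4,0,0,-9,0,0,0],[4,0,0,-9,0,0,0]])

```text
clock: 26.8
position: [0.5168, -0.1942, 0.2142]
tool_rot: [3.141, -0.005, 0.0]
force: [0.9, 0.2, -0.2]
grip_width: 0.0401
finger_force: 0.0
```

Run:
```python
from h import *
from workcell import bot
o=bot.observe();print(o["position"],o["force"])
down(bot,.651,-.119,.2,0)
```

```text
[ 0.5167996  -0.19424834  0.21417611] [ 0.89678281  0.18148217 -0.1740833 ]
shift [13.42 -7.52  1.48] turn [ 0.1 -0.3  0. ]
```

Now weight A (150 g).

Emit:
servo_tool(plan=[[4,3.4,-1.9,0,0,0,0],[4,6.8,-3.8,0,0,0,0],[4,10,-5.7,0,0,0,0],[4,13.4,-7.5,1.5,0,0,0],[4,13.4,-7.5,6,0,0,0],[4,13.4,-7.5,10,0,0,0],[4,13.4,-7.5,14,0,0,0],[4,13.4,-7.5,16.5,0,0,0],[4,13.4,-7.5,17.6,0,0,0],[4,13.4,-7.5,17.6,0,0,0]])

```text
clock: 27.8
position: [0.6486, -0.1186, 0.0337]
tool_rot: [-3.142, 0.002, 0.0]
force: [0.3, 0.3, 0.6]
grip_width: 0.0403
finger_force: 0.0
```

Emit:
servo_tool(plan=[[4,0,0,0,0,0,0],[0.5,0,0,0,0,0,0],[0.5,0,0,0,0,0,0],[0.5,0,0,0,0,0,0],[0.5,0,0,0,0,0,0],[0.5,0,0,0,0,0,0]])

```text
clock: 28.4
position: [0.6501, -0.1187, 0.0363]
tool_rot: [3.141, -0.002, 0.0]
force: [-0.2, 0.1, 7.8]
grip_width: 0.0182
finger_force: 39.0
```

Emit:
servo_tool(plan=[[0.5,0,0,-4,0,0,0],[0.5,0,0,-8,0,0,0],[0.5,0,0,-13,0,0,0],[0.5,0,0,-16,0,0,0],[0.5,0,0,-16,0,0,0]])

```text
clock: 28.9
position: [0.6512, -0.119, 0.2001]
tool_rot: [3.141, -0.007, 0.0]
force: [-0.1, -0.8, -2.1]
grip_width: 0.0186
finger_force: 39.8
```

Run:
```python
from h import *
from workcell import bot
o=bot.observe();print(o["position"],o["force"])
down(bot,.527,-.126,.15,0)
```

```text
[ 0.65115339 -0.11896863  0.20008332] [-0.10255089 -0.76610178 -2.09617757]
shift [-12.45   0.7    4.92] turn [ 0.  -0.4  0. ]
```

Emit:
servo_tool(plan=[[0.5,-3,0.2,0,0,0,0],[0.5,-6,0.3,0,0,0,0],[0.5,-9.2,0.5,0,0,0,0],[0.5,-12.4,0.7,0,0,0,0],[0.5,-12.4,0.7,3,0,0,0],[0.5,-12.4,0.7,5.5,0,0,0],[0.5,-12.4,0.7,7,0,0,0],[0.5,-12.4,0.7,7.7,0,0,0],[0.5,-12.4,0.7,7.9,0,0,0],[0.5,-12.4,0.7,7.9,0,0,0]])

```text
clock: 29.9
position: [0.5253, -0.1256, 0.1162]
tool_rot: [-3.142, -0.0, 0.001]
force: [-1.5, 1.1, 0.1]
grip_width: 0.018
finger_force: 39.9
```

Emit:
servo_tool(plan=[[0.5,0,0,0.1,0,0,0],[0.5,0,0,0.1,0,0,0]])

```text
clock: 30.1
position: [0.5255, -0.1257, 0.1154]
tool_rot: [3.142, -0.001, 0.0]
force: [-1.1, -0.2, 1.3]
grip_width: 0.0185
finger_force: 39.9
```

Emit:
servo_tool(plan=[[0.5,0,0,-0.2,0,0,0],[0.5,0,0,-0.3,0,0,0],[4,0,0,-0.3,0,0,0],[4,0,0,-0.3,0,0,0],[4,0,0,-0.3,0,0,0],[4,0,0,-3,0,0,0],[4,0,0,-6,0,0,0],[4,0,0,-9,0,0,0],[4,0,0,-9,0,0,0]])

```text
clock: 31.0
position: [0.5268, -0.1261, 0.2081]
tool_rot: [3.141, -0.005, 0.0]
force: [0.1, -0.8, -0.6]
grip_width: 0.0401
finger_force: 0.0
```

Run:
```python
from h import *
from workcell import bot
o=bot.observe();print(o["position"],o["force"])
down(bot,.639,-.213,.035,0)
```

```text
[ 0.52680331 -0.12606088  0.20810794] [ 0.13814475 -0.78921226 -0.62336073]
shift [11.13  8.69 17.37] turn [ 0.  -0.3  0. ]
```

Now weight B (100 g).

Emit:
servo_tool(plan=[[4,2.8,2.2,0,0,0,0],[4,5.6,4.4,0,0,0,0],[4,8.4,6.5,0,0,0,0],[4,11.1,8.7,1,0,0,0],[4,11.1,8.7,5,0,0,0],[4,11.1,8.7,9,0,0,0],[4,11.1,8.7,13,0,0,0],[4,11.1,8.7,16,0,0,0],[4,11.1,8.7,17.1,0,0,0],[4,11.1,8.7,17.1,0,0,0]])

```text
clock: 32.0
position: [0.6355, -0.2124, 0.0324]
tool_rot: [-3.141, 0.002, 0.0]
force: [0.3, -0.2, -0.7]
grip_width: 0.0401
finger_force: 0.0
```

Emit:
servo_tool(plan=[[4,0,0,0,0,0,0],[0.5,0,0,0,0,0,0],[0.5,0,0,0,0,0,0],[0.5,0,0,0,0,0,0],[0.5,0,0,0,0,0,0],[0.5,0,0,0,0,0,0]])

```text
clock: 32.6
position: [0.6373, -0.2126, 0.0355]
tool_rot: [3.141, -0.002, 0.001]
force: [-1.4, 0.9, 7.7]
grip_width: 0.0185
finger_force: 38.8
```

Emit:
servo_tool(plan=[[0.5,0,0,-4,0,0,0],[0.5,0,0,-8,0,0,0],[0.5,0,0,-13,0,0,0],[0.5,0,0,-16,0,0,0],[0.5,0,0,-16,0,0,0]])

```text
clock: 33.1
position: [0.6382, -0.2133, 0.1993]
tool_rot: [3.14, -0.007, 0.0]
force: [-0.7, 0.0, -1.6]
grip_width: 0.0184
finger_force: 39.6
```

Run:
```python
from h import *
from workcell import bot
o=bot.observe();print(o["position"],o["force"])
down(bot,.448,-.150,.15,0)
```

```text
[ 0.63817334 -0.21332216  0.19934664] [-0.70718125  0.03238068 -1.55832604]
shift [-19.05  -6.35   4.78] turn [ 0.1 -0.4  0. ]
```

Emit:
servo_tool(plan=[[0.5,-4,-1.3,-1,0,0,0],[0.5,-8,-2.7,-1,0,0,0],[0.5,-12,-4,-1,0,0,0],[0.5,-16,-5.3,-1,0,0,0],[0.5,-19,-6.3,-1,0,0,0],[0.5,-19,-6.3,2,0,0,0],[0.5,-19,-6.3,5,0,0,0],[0.5,-19,-6.3,7,0,0,0],[0.5,-19,-6.3,8,0,0,0],[0.5,-19,-6.3,8.3,0,0,0]])

```text
clock: 34.1
position: [0.4459, -0.1496, 0.1103]
tool_rot: [-3.141, 0.001, 0.0]
force: [-0.4, 1.4, 0.9]
grip_width: 0.0183
finger_force: 39.6
```

Emit:
servo_tool(plan=[[0.5,0,0,0.1,0,0,0],[0.5,0,0,0.1,0,0,0]])

```text
clock: 34.3
position: [0.4466, -0.1497, 0.1105]
tool_rot: [3.142, -0.001, 0.0]
force: [-1.0, -0.1, -0.6]
grip_width: 0.0185
finger_force: 39.7
```

Emit:
servo_tool(plan=[[4,0,0,0,0,0,0],[4,0,0,0,0,0,0],[4,0,0,0,0,0,0],[4,0,0,-3,0,0,0],[4,0,0,-7,0,0,0],[4,0,0,-11,0,0,0],[4,0,5,-12,0,0,0],[4,-1,10,-12,0,0,0],[4,-3,15,-12,0,0,0],[4,-6,20,-12,0,0,0]])

```text
clock: 35.3
position: [0.3931, -0.3393, 0.2301]
tool_rot: [3.141, -0.001, 0.002]
force: [0.7, -0.5, -0.5]
grip_width: 0.0402
finger_force: 0.0
```

Emit:
servo_tool(plan=[[4,-2,5,0,0,0,0],[4,-4,10,0,0,0,0],[4,-6,15,0,0,0,0],[4,-8,20,0,0,0,0],[4,-8,20,0,0,0,0],[4,-8,20,0,0,0,0],[4,-8,20,0,0,0,0],[4,-8,20,0,0,0,0],[4,-8,20,0,0,0,0],[4,-8,20,0,0,0,0]])

```text
clock: 36.3
position: [0.3142, -0.5369, 0.2301]
tool_rot: [-3.142, -0.0, 0.002]
force: [1.7, 0.1, 0.9]
grip_width: 0.0398
finger_force: 0.0
```

Run:
```python
from h import *
from workcell import bot
d=bot.grab_frame("top");s=bot.grab_frame("side")
f=d["frame"]
a=cv2.resize(f[170:310,250:460],(600,400),interpolation=2)
b=cv2.resize(rect(d,.503,-.021,.06,.082),(200,200));c=cv2.resize(s["frame"][180:320,270:370],(200,200),interpolation=2)
cv2.imwrite("pics/c10.png",np.hstack([a,np.vstack([b,c])]))
```

```text
(no output)
```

View pics/c10.png

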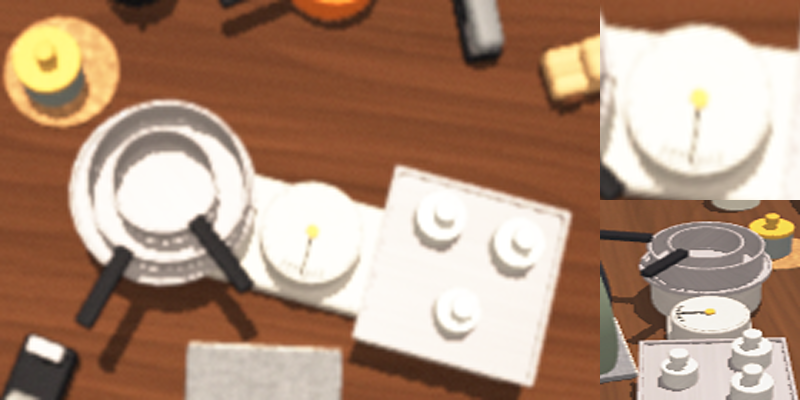

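The pans are nested and fanned, the tin is on the coaster, and three weights stand on the plate. I'll look closely at the needle before handing in.

Run:
```python
from h import *
from workcell import bot
import sys
F=[bot.grab_frame("top") for _ in range(4)];d=dict(F[0]);d["frame"]=np.mean([f["frame"] for f in F],0).astype(np.uint8)
s=bot.grab_frame("side")
g=lambda c:cv2.convertScaleAbs(rect(c,.495,-.02,.05,.082),alpha=1.6,beta=-150)
cv2.imwrite("pics/c11.png",np.hstack([g(d),g(s)]))
```

```text
(no output)
```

View pics/c11.png

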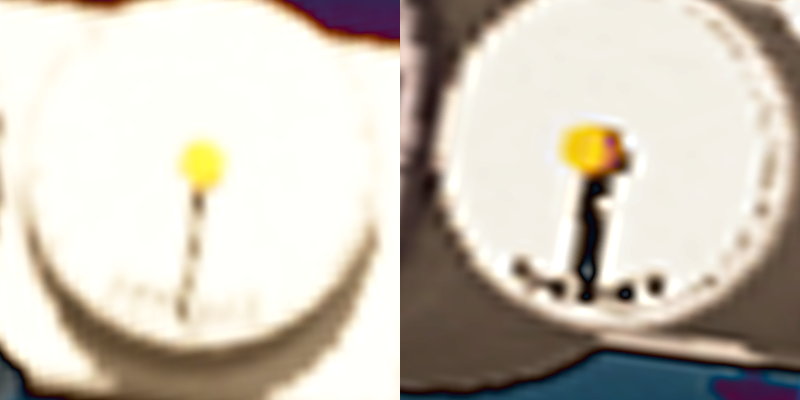

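The needle lies on the middle of the five visible marks: side crop (587,290), with neighbours at 555 and 625. Handing in.

```bash
python3 -c "
from workcell import bot
print(bot.job_done())"
```

```text
the job is handed in; nothing more can be done
None
```

The job is handed in: the tin stands on the coaster, the two saucepans that were out (large and small) are nested on the dish with handles fanned, and the needle rests at the middle mark with 150 + 150 + 100 g on the plate, so the set weighs about 400 g.

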